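# Light the bottle under the inspection magnifier

### The arm

A 6-joint arm with a two-finger parallel gripper is mounted at the origin on a cart in front of the work surface, level with it; the furniture and walls round the work are solid. World frame = base frame: x ahead of the robot, y to its left, z up, the work surface at z = 0. Lengths are in m, angles in rad, forces in N, time in s.
With the tool pointing down it reaches from about 0.275 to 0.75 m from the base axis. Payload 10.2 kg.
Tool frame: the origin (TCP) lies at the very end of the fingers, on their centre line; the grasp point (between the pads) lies 19 mm behind it (grip_point_offset is the distance from the TCP to the grasp point, in m); z points along the fingers, y is the line along which they close (so a half turn about z gives the same grasp; the last joint's range is limited). The gripper opens to 85 mm and grips with 20 to 120 N. Pads are 22 mm wide; open, the fingers measure 114 mm over their backs; the gripper's body (76 mm by 85 mm) begins 54 mm behind the grasp point. The pads swing forward as they close: fully open they stand 13 mm farther back than shut.
Start: joints at [-1.546, 0.313, 1.498, -0, 1.331, -0.223], TCP at [0.129, -0.509, 0.231] pointing down, gripper open.
Joint ranges: [-2.94, 2.94], [-0.97, 2.17], [0.19, 2.56], [-1.23, 4.37], [0.02, 3.11], [-2.88, 2.88]. Speed limits (rad/s): [2.39, 2.39, 3.01, 3.14, 3.14, 3.14].

### API

Orientations are given as a rotation vector (axis times angle).
In Python, from rig import * gives the robot as it stands.
- The arm moves only by the shell command python3 -m inch 'ROWS' [FORCE]. ROWS is JSON, a list of rows, each an object with "linear": the shift along the tool's x, y, z in mm, a list of three; "rotation": the turn, a rotation vector about the tool's x, y, z in rad, a list of three; "hand": the finger opening in mm, from 0 to 85.4. In form: [{"linear": [dx, dy, dz], "rotation": [rx, ry, rz], "hand": hand}, ...]. A call has 1 to 8 rows; each row is the pose to reach, as a shift and turn from the pose commanded when the call began, along the tool's axes at that moment; what a row does not reach only later rows make up. A row lasts 1/8 s, in which the tool goes at most 62.5 mm and 10.7 degrees, less where a joint would pass 70% of its speed; a pose out of reach is approached as far as the arm can. A call with a gripper value outside its range is refused whole. The fingers move at their own pace and stop on an object; FORCE is the grip in N (left out, the last holds). Time passes only in rows, so rows that repeat a pose let the fingers close. It gives the time, the measured TCP pose, the force, the opening and the grip force at its end, in the units of the state.
- sense(): the state, without advancing time (a new reading comes with each control period).
- capture(name): name is "scene" or "side" or "wrist"; returns a dict with "image" (400x640x3 uint8, blue, green, red), "depth" (400x640 float32, m along the optical axis (not along the pixel's ray), 0 where there is no reading), "mtx" (3x3 intrinsics, pixels), "cam_to_world" (4x4, takes a point from camera to world coordinates); the wrist camera has in their place "hand_eye" (4x4, takes a point from camera to tool coordinates, whose origin is the TCP and whose axes are the flange's). Camera axes: x right, y down, z forward; pixel columns grow to the right and rows downward; lengths in m; the calibration is good to about 2 mm. A picture is of the moment at which its call begins: read the wrist's pose just before it.
- close_job(): hands the job in; it is judged then, once.
The state is a dict: "time": time; "q": joint angles; "dq": joint speeds; "joint_torque": joint torques, N m; "tool_pos": TCP position; "orientation": TCP orientation; "force": force on the tool from outside, world axes, zero at the start; "moment": the same for the moment, N m; "opening": opening from 0.0 (shut) to 1.0 (fully open); "finger_force": force on a finger pad.
Only numpy, scipy, OpenCV 4.12 (cv2) and the standard library are available. Lean on these libraries where they do the work, as an engineer would, in place of code of your own. Each camera call takes 0.05 s, during which the arm holds its last target. There are 200 camera calls.

### The job

Swing the stand's magnifier by its upright handle until the lens is centred over the cap of the smallest of the three bottles on the stand, and let go of it. Then press the spring-loaded lamp lever down to its middle position, where the lever lies level, and finish while still holding it there: never push it down to its bottom stop (that trips the lamp), and leave the bottles standing where they are.

Things in the scene. Friction and masses are not known exactly. Their poses are not given: they have to be found in the camera images.
- stand: fixed stand: aluminium plate 235 x 300 x 6 mm with a steel post 22 mm thick. Origin on the post's axis at bench level, z up; the plate reaches 40 mm behind the post (+x), 195 mm in front (-x), 150 mm to each side. Three round rubber seats (62 mm across, tops 9 mm above the bench) lie 150 mm from the post's axis: straight towards -x and 0.65 rad to either side
- magnifier (a joint): magnifier arm's hinge about the post's vertical axis, rad: 0 with the arm along the stand's -x axis (middle seat), growing counter-clockwise seen from above (towards the stand's -y side); range -1.0 to 1.6. The arm stays where it is left (about 1.2 N at the handle moves it). It begins beyond the seat at +0.65
- lens (a point): centre of the magnifier's round lens, 150 mm from the post's axis and 158 mm above the bench; the ring round it is 74 mm across outside, 58 mm inside and 14 mm thick, level, and passes above all the bottles
- handle (a point): middle of the free part of the upright handle at the far end of the magnifier arm, 205 mm from the post's axis: a vertical round pin 16 mm thick, its top 212 mm and the 22 mm wide tab that it stands on 163 mm above the bench; this point is 188 mm above the bench
- bottle_small: reagent bottle with screw cap, the smallest of three: 40 mm across, 85 mm tall, loose, standing upright on one of the stand's three seats (which one varies); origin at the centre of its underside, z up
- bottle_medium: reagent bottle with screw cap, the middle-sized of three: 48 mm across, 98 mm tall, loose, standing upright on one of the stand's three seats (which one varies); origin at the centre of its underside, z up
- bottle_large: reagent bottle with screw cap, the largest of three: 52 mm across, 110 mm tall, loose, standing upright on one of the stand's three seats (which one varies); origin at the centre of its underside, z up
- lever_base: fixed foot and housing of the lamp lever, standing on the low platform (19 mm high) on the right of the bench: foot plate 76 x 64 mm, highest point 92 mm above the bench; origin under the lever's hinge at the foot's underside; the lever points along its -x axis, z up
- lever (a joint): lamp lever, rad: 0 released (sloping up by 0.18 rad), 0.18 the middle position (level), 0.36 at the bottom stop (sloping down by 0.18); grows as it is pressed down. A spring returns it: about 3 N at the pad to start it, 6 N at the middle, 9 N at the bottom; no catch holds it
- lever_pad (a point): centre of the top face of the lever's black pad (42 mm along the lever, 44 mm across, 10 mm thick), 90 mm from the hinge; it sits 5 mm above the lever's centre line and moves with the lever: 102 mm above the bench when released, 86 mm when level, 69 mm at the bottom stop. Press here from above
- lever_hinge (a point): hinge axis of the lever, 81 mm above the bench
Things that resemble listed ones, but are neither listed nor needed, are in the scene too. Leave any blue look-alike of the bottle_large alone. Leave any brown look-alike of the bottle_medium alone.

How it is judged:
On the way:
1. the lens is over the cap of the smallest bottle, the magnifier is let go and at rest, the lever is not yet pressed (horizontal distance between lens and bottle_small below 0.014 m and contact force between the fingers and stand below 0.3 N and velocity of joint magnifier between -0.05 and 0.05 rad/s and value of joint lever below 0.05 rad), for 0.2 s.
At the end, for the whole second after the job is handed in: the fingers still push the lamp lever (over 1.5 N), held within 0.06 rad of its level middle position; the lens centre is within 14 mm of the smallest bottle's axis seen from above, the magnifier is not touched, and all bottles stand upright within 15 mm of where they stood (horizontal distance between lens and bottle_small below 0.014 m and value of joint lever between 0.12 and 0.24 rad and contact force between the fingers and lever_base above 1.5 N and contact force between the fingers and stand below 0.3 N and angle between each of bottle_small, bottle_medium, bottle_large's own z axis and vertical below 0.1 rad and distance of each of bottle_small, bottle_medium, bottle_large from where it was at the start of the episode below 0.015 m); the arm keeps its last pose, push and grip.
It fails at once if the lever is pushed to its bottom stop (value of joint lever above 0.335 rad).
It fails at once if a bottle is knocked over or shoved from its seat (angle between any of bottle_small, bottle_medium, bottle_large's own z axis and vertical above 0.3 rad or distance of any of bottle_small, bottle_medium, bottle_large from where it was at the start of the episode above 0.02 m).
It also fails if it takes over 48 s, if anything falls off the work surface, if the arm or the gripper's body presses on something with over 40 N, if the wrist force passes 120 N, or if a joint passes its speed limit or range.

## Working session

There is one attempt and no reset: what is moved stays moved. The work goes in short steps, Python scripts to look and compute and a shell command to move; the robot and the scene stay as the last step left them, time stands still between calls to the robot, and variables do not carry over. Pictures are saved under pics/ and viewed, at most 10 in all, crops included, and the job is handed in when it is done.

```bash
mkdir -p pics; ls; python3 - <<'E'
from rig import *
import cv2,numpy as np
s=sense();print(s)
for n in("scene","side"):
    c=capture(n);cv2.imwrite(f"pics/{n}0.png",c["image"]);np.savez(f"{n}0.npz",**c)
    print(n,c["mtx"].tolist(),c["cam_to_world"].round(3).tolist())
E
```

```text
pics
{'time': 0.0, 'q': array([-1.54637069e+00,  3.13458810e-01,  1.49844106e+00,  2.52851131e-05,
        1.33097060e+00, -2.23433220e-01]), 'dq': array([ 0.00158324,  0.00125531,  0.00044346, -0.00161662,  0.00025261,
       -0.0003819 ]), 'joint_torque': array([-2.79606156e-04, -4.12271976e+01, -2.59740186e+01, -2.07291641e-04,
        4.17282747e-03,  1.02894086e-05]), 'tool_pos': array([ 0.12876891, -0.50870585,  0.23072906]), 'orientation': array([-3.11624027e+00, -3.88173694e-01, -2.37682210e-04]), 'force': array([-0.46143484, -0.0387291 ,  0.13574169]), 'moment': array([ 0.00205928,  0.04970642, -0.01702442]), 'finger_force': 0.0, 'opening': 0.9960556048154228}
scene [[518.686558768944, 0.0, 316.882474338799], [0.0, 518.686558768944, 193.65559591147448], [0.0, 0.0, 1.0]] [[-0.852, -0.322, 0.413, -0.018], [-0.524, 0.525, -0.671, 0.911], [-0.0, -0.788, -0.616, 0.984], [0.0, 0.0, 0.0, 1.0]]
side [[416.3685173549826, 0.0, 328.35315128502265], [0.0, 416.3685173549826, 196.5151265250292], [0.0, 0.0, 1.0]] [[1.0, 0.015, 0.023, 0.503], [-0.011, -0.538, 0.843, -1.069], [0.024, -0.843, -0.538, 0.803], [0.0, 0.0, 0.0, 1.0]]
```

View pics/scene0.png

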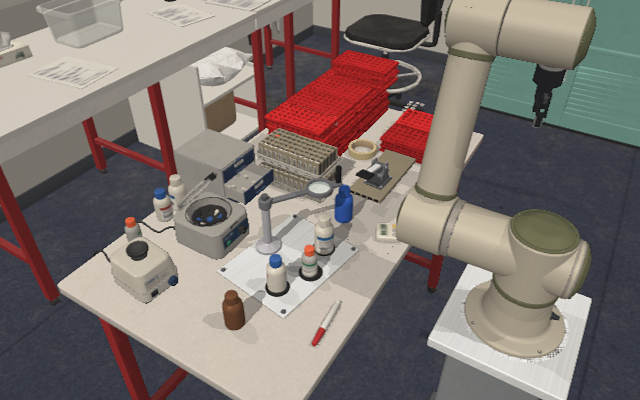

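View pics/side0.png

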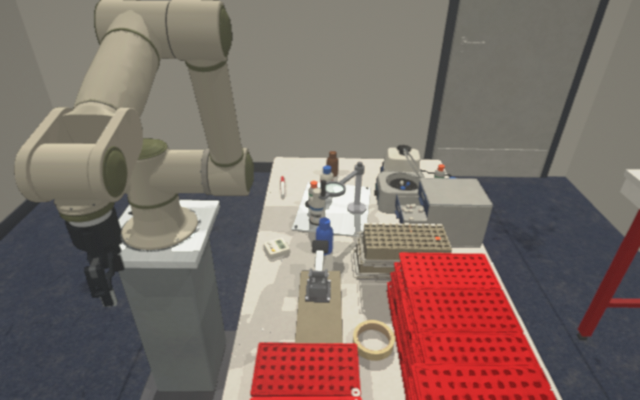

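The scene view shows the stand at about (290,260), with the post at (266,225) and the lens at (320,188). Three bottles stand on the plate at (276,275), (309,262) and (324,235). The look-alikes are the blue bottle at (344,203) and the brown one at (233,310). The lever is at (375,175). Next I'll enlarge and measure.

```bash
cat > h.py <<'E'
import numpy as np,cv2
def load(n): return dict(np.load(n))
def px(c,u,v,T=None):
    d=c["depth"][int(v),int(u)]; K=c["mtx"]
    p=np.array([(u-K[0,2])*d/K[0,0],(v-K[1,2])*d/K[1,1],d,1]); return ((c["cam_to_world"] if T is None else T)@p)[:3]
def ray_z(c,u,v,z):
    K=c["mtx"];T=c["cam_to_world"]; r=T[:3,:3]@np.array([(u-K[0,2])/K[0,0],(v-K[1,2])/K[1,1],1]); o=T[:3,3]
    return o+r*(z-o[2])/r[2]
def cloud(c,T=None):
    d=c["depth"];K=c["mtx"];v,u=np.indices(d.shape)
    P=np.stack([(u-K[0,2])*d/K[0,0],(v-K[1,2])*d/K[1,1],d,np.ones_like(d)],-1)
    return (P@(c["cam_to_world"] if T is None else T).T)[...,:3]
E
python3 - <<'E'
from h import *
c=load("scene0.npz");cv2.imwrite("pics/c1.png",cv2.resize(c["image"][150:315,215:425],None,fx=3.6,fy=3.6,interpolation=cv2.INTER_CUBIC))
P=cloud(c)
for u,v in((276,260),(309,249),(324,219),(266,197),(320,188),(338,172),(375,170),(372,180)): print(u,v,P[v,u].round(3))
E
```

```text
276 260 [0.518 0.223 0.108]
309 249 [0.479 0.139 0.094]
324 219 [0.49  0.049 0.12 ]
266 197 [0.622 0.112 0.179]
320 188 [ 0.539 -0.011  0.16 ]
338 172 [ 0.509 -0.052  0.198]
375 170 [ 0.496 -0.257  0.085]
372 180 [ 0.513 -0.279  0.027]
```

View pics/c1.png

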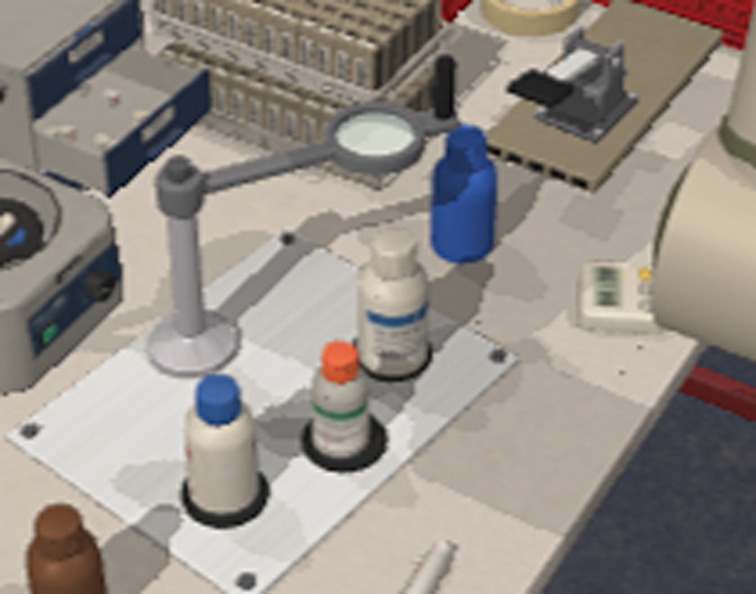

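```bash
python3 - <<'E'
from h import *
from scipy.optimize import least_squares
c=load("scene0.npz")
def C(x,y,z): return ray_z(c,x/3.6+215-.4,y/3.6+150-.4,z)
sc=[C(x,y,.007)[:2] for x,y in((30,430),(289,238),(499,355),(246,580))]
m=np.mean(sc,0);print("screws",np.round(sc,3).tolist(),"centre",m.round(4))
s=C(340,352,.094)[:2];l=C(394,243,.119)[:2];b=C(219,386,.107)[:2];lens=C(376,137,.160)[:2];h=C(446,60,.212)[:2]
print("small",s,"large",l,"med",b,"lens",lens,"handle",h)
def res(p):
    o=p[:2];a=p[2]; R=lambda t:o-np.array([np.cos(a+t),np.sin(a+t)])
    pt=lambda r,t:o-r*np.array([np.cos(a+t),np.sin(a+t)])
    return np.r_[pt(.15,0)-s,pt(.15,-.65)-b,pt(.15,.65)-l,pt(.0775,0)-m,pt(.15,p[3])-lens,pt(.205,p[3])-h]
r=least_squares(res,[.62,.1,0,1]);print(r.x.round(4),(r.fun*1000).round(1))
o=r.x[:2];a=r.x[2]
print("yaw check",np.arctan2(*(sc[1]-sc[0])[::-1]))
for t in(r.x[3],0): print("handle at",t,(o-.205*np.array([np.cos(a+t),np.sin(a+t)])).round(4))
P=cloud(c)
# lever region: use side+scene clouds
for n in("scene0.npz","side0.npz"):
    c2=load(n);Q=cloud(c2);I=c2["image"].max(-1)
    M=(abs(Q[...,0]-.5)<.12)&(abs(Q[...,1]+.27)<.1)&(Q[...,2]>.065)&(Q[...,2]<.125)
    D=M&(I<60)
    print(n,M.sum(),D.sum(),"dark mean",Q[D].mean(0).round(3),"min",Q[D].min(0).round(3),"max",Q[D].max(0).round(3), "all",Q[M].mean(0).round(3),Q[M].min(0).round(3),Q[M].max(0).round(3))
c2=load("side0.npz")
a_=cv2.resize(c["image"][150:205,345:425],None,fx=7,fy=7,interpolation=cv2.INTER_CUBIC);b_=cv2.resize(c2["image"][225:345,290:350],None,fx=4,fy=4,interpolation=cv2.INTER_CUBIC)
I=np.zeros((480,800,3),np.uint8);I[:385,:560]=a_;I[:480,560:]=b_;cv2.imwrite("pics/lev.png",I)
E
```

```text
screws [[0.677, 0.242], [0.636, -0.031], [0.428, -0.001], [0.469, 0.273]] centre [0.5523 0.1207]
small [0.48179372 0.13432555] large [0.49431316 0.04211818] med [0.5253341  0.21463191] lens [ 0.54198385 -0.01128664] handle [ 0.51123326 -0.05737649]
[ 0.6287  0.1093 -0.165   1.1185] [-1.  -0.4  0.5  3.9  1.7 -2.7 -0.   1.4 -0.1 -1.7 -1.2 -0.5]
yaw check -1.7200795833189861
handle at 1.1184672635243413 [ 0.5101 -0.0578]
handle at 0 [0.4265 0.143 ]
scene0.npz 394 105 dark mean [ 0.501 -0.199  0.103] min [ 0.483 -0.286  0.077] max [ 0.524 -0.179  0.111] all [ 0.525 -0.239  0.092] [ 0.476 -0.313  0.065] [ 0.62  -0.17   0.111]<stdin>:23: RuntimeWarning: Mean of empty slice.
  ret = um.true_divide(
Traceback (most recent call last):
ValueError: zero-size array to reduction operation minimum which has no identity
```

Naming the candidates: the bottles on the seats are blue-capped (276,256), orange-capped (309,248) and white-capped (324,218). Their cap tops measure 107, 94 and 119 mm, which makes them medium, small (85+9) and large. The crop confirms the orange-capped bottle on the middle seat is the smallest. The stand fit residuals are 4 mm or less. Now the lever.

```bash
python3 - <<'E'
from h import *
c=load("scene0.npz");c2=load("side0.npz")
P=cloud(c);I=c["image"].max(-1)
D=(abs(P[...,0]-.5)<.04)&(abs(P[...,1]+.2)<.05)&(P[...,2]>.085)&(P[...,2]<.12)&(I<60)
q=P[D];xy=q[:,:2].astype(np.float32);print(D.sum(),cv2.minAreaRect(xy*1000),q.mean(0))
v,u=np.nonzero(D);print(u.min(),u.max(),v.min(),v.max())
a_=cv2.resize(c["image"][150:205,345:425],None,fx=7,fy=7,interpolation=cv2.INTER_CUBIC);b_=cv2.resize(c2["image"][225:345,290:350],None,fx=4,fy=4,interpolation=cv2.INTER_CUBIC)
J=np.zeros((480,800,3),np.uint8);J[:385,:560]=a_;J[:480,560:]=b_;cv2.imwrite("pics/lev.png",J)
E
```

```text
104 ((503.4770812988281, -199.8385009765625), (41.186790466308594, 40.87810516357422), 1.2930326461791992) [ 0.50064408 -0.19862803  0.10280848]
356 373 170 179
```

View pics/lev.png

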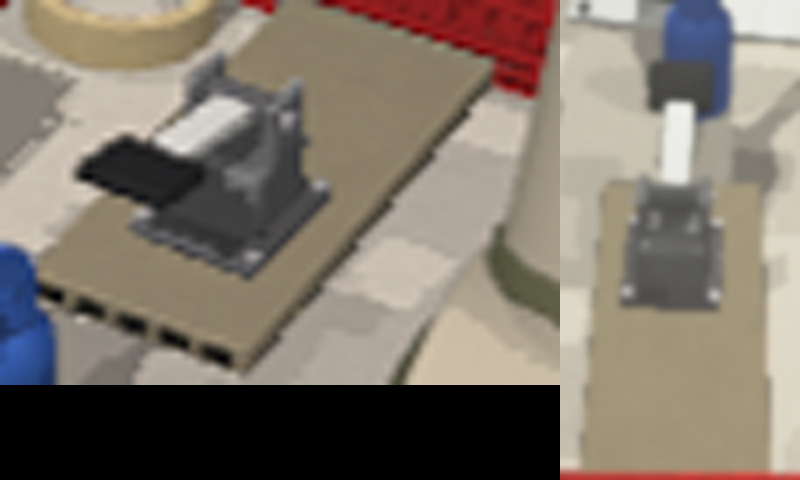

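The crops show the black lever pad at roughly scene (364,174), with its centre at about (0.502,-0.199,0.103), matching the 102 mm given for the released lever. The lever points along +y. First move: to above the handle.

```bash
cat > go.py <<'E'
# python3 go.py x y z yaw : shift (tool mm) and turn from present pose, tool straight down with x axis at yaw
from rig import *; import numpy as np,sys
from scipy.spatial.transform import Rotation as R
def go(x,y,z,yaw):
    s=sense();A=R.from_rotvec(s["orientation"]);B=R.from_euler("z",yaw)*R.from_euler("x",np.pi)
    print("lin",(A.inv().apply(np.array([x,y,z])-s["tool_pos"])*1000).round(1),"rot",(A.inv()*B).as_rotvec().round(3))
if __name__=="__main__": go(*map(float,sys.argv[1:]))
E
python3 go.py .510 -.058 .260 .954; python3 go.py .33 -.27 .26 .6
python3 - <<'E'
from h import *
P=cloud(load("scene0.npz"));print(P[185:192,342:348,:][::3,::3].round(3).tolist())
E
```

```text
lin [ 480.2 -343.5  -28.7] rot [-0.001 -0.001 -0.706]
lin [ 253.7 -182.1  -28.9] rot [-0.001 -0.    -0.352]
[[[0.529, -0.113, 0.109], [0.521, -0.116, 0.109]], [[0.521, -0.1, 0.109], [0.514, -0.104, 0.11]], [[0.516, -0.091, 0.107], [0.509, -0.095, 0.107]]]
```

```bash
python3 -m inch '[{"linear":[50,-36,-29],"rotation":[0,0,-0.08],"hand":60},{"linear":[98,-70,-29],"rotation":[0,0,-0.16],"hand":60},{"linear":[146,-105,-29],"rotation":[0,0,-0.24],"hand":60},{"linear":[194,-139,-29],"rotation":[0,0,-0.32],"hand":60},{"linear":[242,-173,-29],"rotation":[0,0,-0.4],"hand":60},{"linear":[290,-207,-29],"rotation":[0,0,-0.48],"hand":60},{"linear":[320,-229,-29],"rotation":[0,0,-0.52],"hand":60},{"linear":[320,-229,-29],"rotation":[0,0,-0.52],"hand":60}]'; python3 go.py .510 -.058 .260 .954
```

```text
time: 1.1
tool_pos: [0.3837, -0.2068, 0.2601]
orientation: [-2.91, -1.182, 0.0]
force: [-0.9, 0.5, -0.6]
opening: 0.702
finger_force: 0.0
lin [ 1.943e+02 -1.850e+01  1.000e-01] rot [-0.001 -0.    -0.182]
```

```bash
python3 -m inch '[{"linear":[45,-4,0],"rotation":[0,0,-0.05],"hand":60},{"linear":[95,-9,0],"rotation":[0,0,-0.1],"hand":60},{"linear":[145,-14,0],"rotation":[0,0,-0.15],"hand":60},{"linear":[185,-18,0],"rotation":[0,0,-0.18],"hand":60},{"linear":[194,-18.5,0],"rotation":[0,0,-0.182],"hand":60},{"linear":[194,-18.5,0],"rotation":[0,0,-0.182],"hand":60}]'; python3 - <<'E'
from rig import *
import numpy as np,cv2
s=sense();c=capture("wrist");cv2.imwrite("pics/w1.png",c["image"])
c["pos"]=s["tool_pos"];c["ori"]=s["orientation"];np.savez("w1.npz",**c)
E
```

```text
time: 1.85
tool_pos: [0.5093, -0.0611, 0.26]
orientation: [-2.794, -1.435, 0.001]
force: [0.1, 0.1, 0.7]
opening: 0.705
finger_force: 0.0
```

View pics/w1.png

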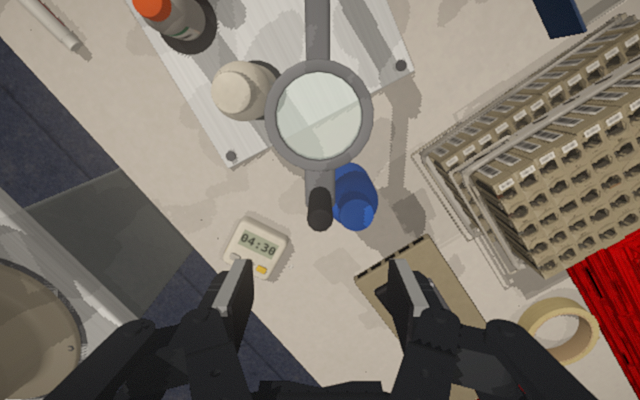

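The wrist view shows the handle top at about (319,222), the lens at (319,116) and the fingers on either side (238 and 408). Checking the position:

```bash
python3 - <<'E'
from h import *
from scipy.spatial.transform import Rotation as R
c=load("w1.npz");T=np.eye(4);T[:3,:3]=R.from_rotvec(c["ori"]).as_matrix();T[:3,3]=c["pos"];c["cam_to_world"]=T@c["hand_eye"]
for u,v,z in((319,222,.212),(319,116,.161),(231,90,.119)): print(u,v,px(c,u,v).round(4),ray_z(c,u,v,z).round(4))
E
python3 go.py .510 -.058 .171 .954
```

```text
319 222 [ 0.512  -0.0569  0.2132] [ 0.5118 -0.0573  0.212 ]
319 116 [ 0.5445 -0.0113  0.1601] [ 0.5446 -0.0113  0.161 ]
231 90 [0.4983 0.0416 0.119 ] [0.4983 0.0416 0.119 ]
lin [ 3.4 -1.2 89.1] rot [-0.     0.    -0.006]
```

```bash
python3 -m inch '[{"linear":[4,-1,30],"rotation":[0,0,0],"hand":60},{"linear":[4,-1,65],"rotation":[0,0,0],"hand":60},{"linear":[4,-1,89],"rotation":[0,0,0],"hand":45},{"linear":[4,-1,89],"rotation":[0,0,0],"hand":30},{"linear":[4,-1,89],"rotation":[0,0,0],"hand":21},{"linear":[4,-1,89],"rotation":[0,0,0],"hand":21},{"linear":[4,-1,89],"rotation":[0,0,0],"hand":21},{"linear":[4,-1,89],"rotation":[0,0,0],"hand":21}]' 20
cat > arc.py <<'E'
import sys,numpy as np
from rig import *
from scipy.spatial.transform import Rotation as R
o=np.array([.6292,.1093]);s=sense();A=R.from_rotvec(s["orientation"])
for t in map(float,sys.argv[1:]):
    a=-.165+t;p=np.r_[o-.205*np.array([np.cos(a),np.sin(a)]),.171];B=R.from_euler("z",a)*R.from_euler("x",np.pi)
    print(t,(A.inv().apply(p-s["tool_pos"])*1000).round(1),(A.inv()*B).as_rotvec().round(3))
E
python3 arc.py 1.12 1.05 .97 .88 .79 .7 .61 .52 .43
```

```text
time: 2.9
tool_pos: [0.5111, -0.0566, 0.1716]
orientation: [2.794, 1.436, 0.0]
force: [-0.2, 0.1, 0.1]
opening: 0.249
finger_force: 0.0
1.12 [-1.4  0.5  0.6] [ 0.    -0.    -0.005]
1.05 [ -0.9 -13.8   0.6] [ 0.    -0.     0.065]
0.97 [  0.8 -30.1   0.6] [ 0.    -0.     0.145]
0.88 [  4.3 -48.2   0.6] [ 0.    -0.     0.235]
0.79 [  9.4 -65.9   0.5] [ 0.    -0.     0.325]
0.7 [ 16.  -83.1   0.5] [ 0.    -0.     0.415]
0.61 [ 24.2 -99.7   0.5] [ 0.    -0.     0.505]
0.52 [  33.9 -115.4    0.5] [ 0.    -0.     0.595]
0.43 [  44.9 -130.2    0.5] [ 0.    -0.     0.685]
```

```bash
python3 -m inch '[{"linear":[-1,-7,0],"rotation":[0,0,0.03],"hand":21},{"linear":[-1,-19,0],"rotation":[0,0,0.09],"hand":21},{"linear":[1,-30,0],"rotation":[0,0,0.145],"hand":21},{"linear":[4,-48,0],"rotation":[0,0,0.235],"hand":21},{"linear":[9,-66,0],"rotation":[0,0,0.325],"hand":21},{"linear":[16,-83,0],"rotation":[0,0,0.415],"hand":21},{"linear":[24,-100,0],"rotation":[0,0,0.505],"hand":21},{"linear":[34,-115,0],"rotation":[0,0,0.595],"hand":21}]'
python3 arc.py .52 .43 .34 .25 .16 .08 0.02 0 -.01
```

```text
time: 3.9
tool_pos: [0.4365, 0.0384, 0.1714]
orientation: [3.093, 0.548, -0.0]
force: [-0.2, -2.1, 0.6]
opening: 0.245
finger_force: 0.9
0.52 [0.3 0.5 0.4] [ 0.001  0.    -0.004]
0.43 [  1.  -18.    0.4] [0.001 0.    0.086]
0.34 [  3.5 -36.3   0.4] [0.001 0.    0.176]
0.25 [  7.5 -54.3   0.3] [0.001 0.    0.266]
0.16 [ 13.1 -71.8   0.3] [0.001 0.    0.356]
0.08 [ 19.4 -86.9   0.3] [0.001 0.    0.436]
0.02 [ 25.  -97.9   0.3] [0.001 0.    0.496]
0.0 [  27.  -101.5    0.3] [0.001 0.    0.516]
-0.01 [  28.  -103.3    0.3] [0.001 0.    0.526]
```

```bash
python3 -m inch '[{"linear":[1,-18,0],"rotation":[0,0,0.086],"hand":21},{"linear":[3.5,-36,0],"rotation":[0,0,0.176],"hand":21},{"linear":[7.5,-54,0],"rotation":[0,0,0.266],"hand":21},{"linear":[13,-72,0],"rotation":[0,0,0.356],"hand":21},{"linear":[19,-87,0],"rotation":[0,0,0.436],"hand":21},{"linear":[25,-98,0],"rotation":[0,0,0.496],"hand":21},{"linear":[28,-103.5,0],"rotation":[0,0,0.526],"hand":21},{"linear":[28,-103.5,0],"rotation":[0,0,0.526],"hand":21}]'
python3 -m inch '[{"linear":[0,0,0],"rotation":[0,0,0],"hand":21},{"linear":[0,0,0],"rotation":[0,0,0],"hand":40},{"linear":[0,0,0],"rotation":[0,0,0],"hand":60},{"linear":[0,0,0],"rotation":[0,0,0],"hand":60},{"linear":[0,0,-40],"rotation":[0,0,0],"hand":60},{"linear":[0,0,-90],"rotation":[0,0,0],"hand":60},{"linear":[-60,0,-120],"rotation":[0,0,0],"hand":60},{"linear":[-60,0,-120],"rotation":[0,0,0],"hand":60}]'
python3 - <<'E'
from rig import *
import numpy as np,cv2
s=sense();c=capture("wrist");d=capture("scene");np.savez("s2.npz",**d)
c["pos"]=s["tool_pos"];c["ori"]=s["orientation"];np.savez("w2.npz",**c)
J=np.zeros((600,800,3),np.uint8);J[:400,:640]=c["image"]
e=d["image"][180:300,240:380];J[400:,:]=0
cv2.imwrite("pics/w2.png",c["image"]);cv2.imwrite("pics/s2.png",cv2.resize(e,None,fx=4.5,fy=4.5,interpolation=cv2.INTER_CUBIC))
E
```

```text
time: 4.9
tool_pos: [0.4272, 0.145, 0.1713]
orientation: [3.13, -0.268, -0.0]
force: [0.2, 1.3, -0.0]
opening: 0.249
finger_force: 0.0
time: 5.9
tool_pos: [0.3672, 0.1555, 0.2934]
orientation: [-3.129, 0.267, -0.007]
force: [0.0, 0.4, -0.1]
opening: 0.706
finger_force: 0.0
```

View pics/w2.png

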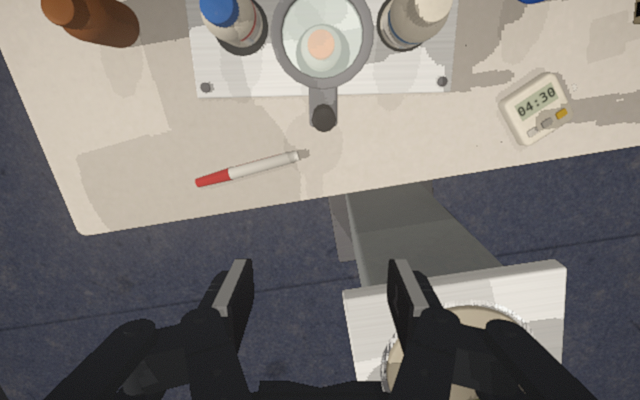

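View pics/s2.png

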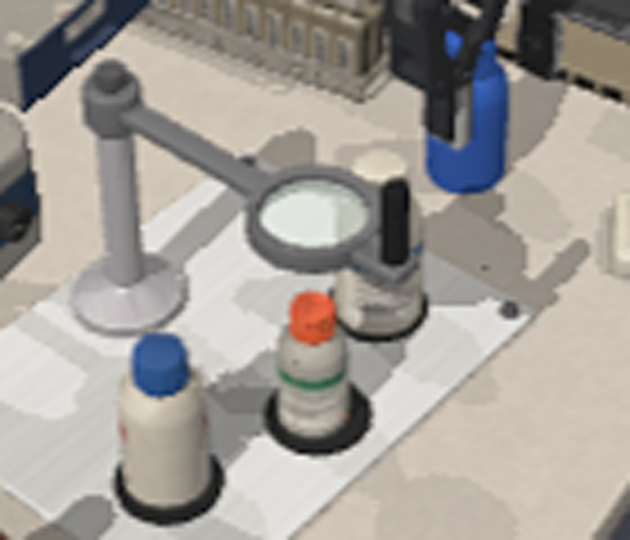

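The wrist view shows the lens centre at (323,40) with the orange cap inside it at about (321,43). The bottles are standing as before. Measuring the offset:

```bash
python3 - <<'E'
from h import *
from scipy.spatial.transform import Rotation as R
c=load("w2.npz");T=np.eye(4);T[:3,:3]=R.from_rotvec(c["ori"]).as_matrix();T[:3,3]=c["pos"];c["cam_to_world"]=T@c["hand_eye"]
d=load("s2.npz")
print("wrist lens",ray_z(c,323,40,.161),"cap",ray_z(c,321,43,.094))
print("scene lens",ray_z(d,314/4.5+239.6,214/4.5+179.6,.161),"cap",ray_z(d,313/4.5+239.6,298/4.5+179.6,.094))
E
python3 go.py .367 .155 .30 -.16
for y in 0 .785 1.571; do python3 go.py .49 -.192 .20 $y;done
```

```text
wrist lens [0.47791161 0.13416224 0.161     ] cap [0.48316347 0.13461711 0.094     ]
scene lens [0.48025586 0.13407153 0.161     ] cap [0.48449722 0.12952745 0.094     ]
lin [-1.3  0.3 -8.5] rot [-0.    -0.001 -0.011]
lin [178.8 321.3  91.6] rot [-0.    -0.001 -0.171]
lin [178.8 321.3  91.6] rot [ 0.    -0.001 -0.956]
lin [178.8 321.3  91.6] rot [ 1.000e-03 -1.000e-03 -1.742e+00]
```

The lens is within about 6 mm of the cap axis, so that part is good. Next: over the lever pad with the fingers shut, tool y across the lever.

```bash
python3 -m inch '[{"linear":[20,40,0],"rotation":[0,0,-0.17],"hand":60},{"linear":[45,90,0],"rotation":[0,0,-0.34],"hand":30},{"linear":[75,140,0],"rotation":[0,0,-0.51],"hand":0},{"linear":[105,190,10],"rotation":[0,0,-0.68],"hand":0},{"linear":[135,240,30],"rotation":[0,0,-0.85],"hand":0},{"linear":[165,285,60],"rotation":[0,0,-1.02],"hand":0},{"linear":[185,315,90],"rotation":[0,0,-1.19],"hand":0},{"linear":[191,326,100],"rotation":[0,0,-1.36],"hand":0}]'
python3 go.py .502 -.199 .16 1.571
```

```text
time: 7.0
tool_pos: [0.5008, -0.2014, 0.1867]
orientation: [-2.596, -1.759, 0.004]
force: [0.1, 0.2, 0.2]
opening: 0.0
finger_force: 0.0
lin [ 2.7  0.4 26.7] rot [-0.006 -0.002 -0.38 ]
```

```bash
python3 -m inch '[{"linear":[1,0,5],"rotation":[0,0,-0.17],"hand":0},{"linear":[2,0,15],"rotation":[0,0,-0.34],"hand":0},{"linear":[3,0,26],"rotation":[0,0,-0.38],"hand":0},{"linear":[3,0,26],"rotation":[0,0,-0.38],"hand":0}]'
python3 - <<'E'
from rig import *
from h import *
from scipy.spatial.transform import Rotation as R
s=sense();c=capture("wrist");cv2.imwrite("pics/w3.png",c["image"])
T=np.eye(4);T[:3,:3]=R.from_rotvec(s["orientation"]).as_matrix();T[:3,3]=s["tool_pos"]
P=cloud(c,T@c["hand_eye"]);I=c["image"].max(-1)
D=(abs(P[...,0]-.5)<.04)&(abs(P[...,1]+.2)<.05)&(P[...,2]>.085)&(P[...,2]<.12)&(I<60)
q=P[D];print(D.sum(),cv2.minAreaRect((q[:,:2]*1000).astype(np.float32)),q.mean(0))
E
python3 go.py .502 -.199 .11 1.571
```

```text
time: 7.5
tool_pos: [0.5019, -0.1962, 0.1633]
orientation: [-2.222, -2.216, 0.001]
force: [-0.2, 0.2, -0.3]
opening: -0.003
finger_force: 0.0
2940 ((505.865966796875, -206.36404418945312), (41.37314987182617, 42.9469108581543), 87.00457000732422) [ 0.50645635 -0.20500112  0.10201317]
lin [-2.7 -0.1 54.2] rot [-0.002 -0.001 -0.004]
```

View pics/w3.png

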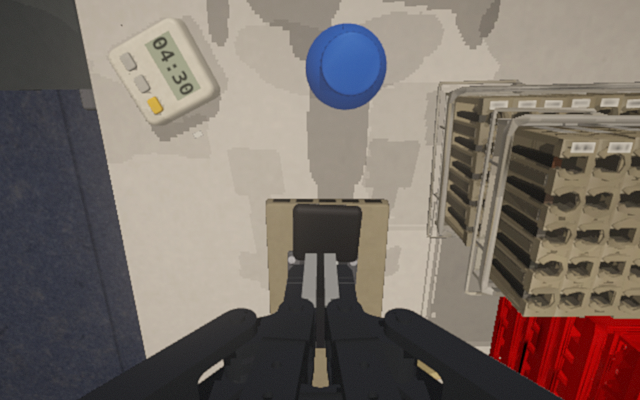

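The wrist view shows the black pad at (293–362, 205–258) below the fingertips, centred at about (0.505,-0.204,0.102). Descending to just above it, then pressing in steps.

```bash
python3 -m inch '[{"linear":[-5,2,20],"rotation":[0,0,0],"hand":0},{"linear":[-6,2,40],"rotation":[0,0,0],"hand":0},{"linear":[-6,2,53],"rotation":[0,0,0],"hand":0},{"linear":[-6,2,53],"rotation":[0,0,0],"hand":0}]'
python3 -m inch '[{"linear":[0,0,4],"rotation":[0,0,0],"hand":0},{"linear":[0,0,8],"rotation":[0,0,0],"hand":0},{"linear":[0,0,12],"rotation":[0,0,0],"hand":0},{"linear":[0,0,12],"rotation":[0,0,0],"hand":0}]'
```

```text
time: 8.05
tool_pos: [0.5041, -0.202, 0.1117]
orientation: [-2.223, -2.218, 0.0]
force: [0.1, -0.4, 0.0]
opening: 0.0
finger_force: 0.0
time: 8.55
tool_pos: [0.5045, -0.202, 0.1005]
orientation: [2.223, 2.219, 0.001]
force: [0.6, 1.9, 3.6]
opening: -0.004
finger_force: 1.5
```

```bash
python3 -m inch '[{"linear":[0,0,3],"rotation":[0,0,0],"hand":0},{"linear":[0,0,6],"rotation":[0,0,0],"hand":0},{"linear":[0,0,9],"rotation":[0,0,0],"hand":0},{"linear":[0,0,12],"rotation":[0,0,0],"hand":0},{"linear":[0,0,14.5],"rotation":[0,0,0],"hand":0},{"linear":[0,0,14.5],"rotation":[0,0,0],"hand":0},{"linear":[0,0,14.5],"rotation":[0,0,0],"hand":0}]'
python3 - <<'E'
from rig import *
from h import *
s=sense();print(s["tool_pos"],s["force"],s["finger_force"])
d=capture("scene");e=capture("side")
J=np.zeros((560,800,3),np.uint8)
a=cv2.resize(d["image"][150:206,335:415],(400,280),interpolation=cv2.INTER_CUBIC)
b=cv2.resize(e["image"][220:310,290:350],(400,560),interpolation=cv2.INTER_CUBIC) 
f=cv2.resize(d["image"][180:300,240:380],(327,280),interpolation=cv2.INTER_CUBIC)
J[:280,:400]=a;J[280:,:327]=f;J[:,400:]=b
cv2.imwrite("pics/f.png",J)
E
```

```text
time: 9.43
tool_pos: [0.5043, -0.2018, 0.0858]
orientation: [-2.223, -2.219, -0.0]
force: [1.1, 3.1, 5.1]
opening: 0.002
finger_force: 2.8
[ 0.50428537 -0.20183063  0.08575051] [1.0547075  3.10275313 5.08013753] 2.834857231937349
```

View pics/f.png

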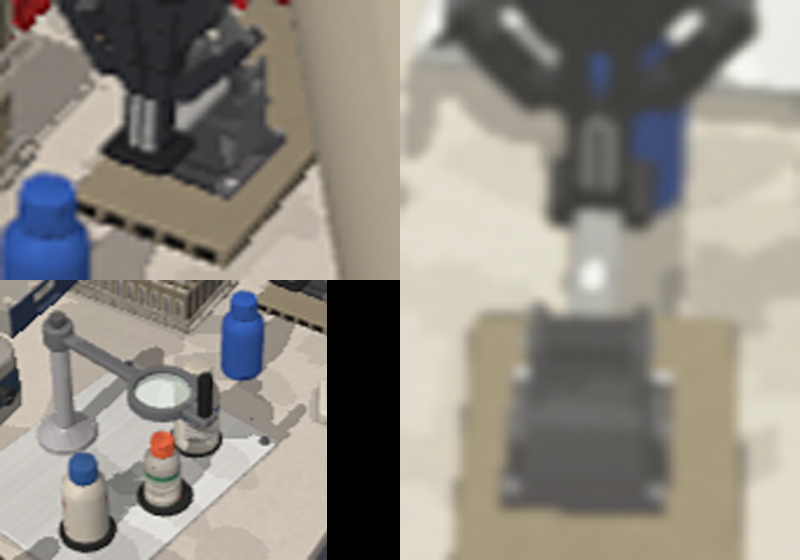

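The view shows the fingertips on the pad with the lever level (tip at z 0.086, about 6 N). The lens and bottles are undisturbed, so I'm handing in.

```bash
python3 -c "
from rig import *
print(close_job())"
```

```text
the job is handed in; nothing more can be done
None
```

I handed the job in with the lens within about 6 mm of the smallest bottle's axis (orange cap, middle seat), the magnifier released, and the lamp lever held level with about 6 N; no verdict came back.

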